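Seat the proofing cabinet's vent collar and hold it home

TASK

The brass knurled filter collar has been set back loosely on the roof vent of the clear proofing cabinet, but it is sitting on top of the vent's three hidden pins. Without lifting it off, turn it until you feel its keyways drop over the pins, then push it down against the spring until it is fully home and finish while still holding it pushed home, so that I can fit the retaining clip. Leave the cabinet door shut and everything else on the sill where it is.

Things in the scene. Friction and masses are not known exactly. Their poses are not given: they have to be found in the camera images.
- collar: Brass knurled cap (filter cell), a closed-topped cylinder 54 mm across, 38 mm tall, about 0.16 kg, loose. Origin: centre of its open lower rim, z up its axis. It starts resting on the hidden pins, rim 18 mm above the roof, and is home 14 mm lower. Three keyways 120 degrees apart are hidden inside; the pins' angle is new at every start and unseen, so the collar's yaw tells nothing.
- collar_top (a point): Centre of the collar's flat top (dark mesh disc), 38 mm above its rim. To fit, the collar must turn 0.4 rad or more from its start, and at most 95 degrees, either way round. It fits within about 0.09 rad either side of the right angle (a window 0.18 rad wide). There it sinks 7 mm almost freely, then meets a spring. Once dropped it cannot be turned.
- vent (a point): Centre of the vent on the cabinet's flat roof, at the roof's surface, 190 mm above the sill; axes as the cabinet's. Flange 62 mm across, 4 mm high; the collar is home when its rim rests on it. The vent's spring lifts the collar with 4 N at first touch and 9 to 10 N at home; let go, the collar rises about 7 mm. Sideways play of the collar: 1.5 mm. The roof is otherwise clear.
- cabinet: Clear acrylic proofing cabinet with a white base, fixed, 260 mm deep (x) by 340 mm wide (y) by 190 mm tall. Origin: centre of its underside; its door faces -x. The vent is 50 mm towards the front and 50 mm towards +y from the middle of the roof.
- proofer_door (a joint): The cabinet's hinged front door with a brass knob standing 35 mm or so out of it; 0 is shut, it grows as it opens (rad). Bystander.
- dish: White ceramic dish of pie weights, 116 mm across, 35 mm tall; origin centre of its underside. Bystander.
- ramekin: Small glass ramekin, 80 mm across, 45 mm tall; origin centre of its underside. Bystander.
- jar: Lidded jar, 72 mm across, 100 mm tall; origin centre of its underside. Bystander.
- clip: Flat steel retaining ring 72 mm across, 6 mm tall, lying on the sill; origin centre of its underside. Bystander.
- spoon: Wooden spoon 250 mm long lying along its x; origin under its middle. Bystander.
- scraper: Stainless bench scraper, blade 75 by 130 mm with a dark wooden handle bar 130 mm long, lying flat, 18 mm tall; origin under its middle. Bystander.

How it is judged:
By the outcome, as a careful person would: the job done as asked, in the order asked, and still so for the second after the job is handed in, while the arm keeps its last pose, push and grip.
It also fails if it takes over 72 s, if anything falls off the work surface, if the arm or the gripper's body presses on something with over 40 N, if the wrist force passes 120 N, or if a joint passes its speed limit or range.

ROBOT

A 7-joint arm with a two-finger parallel gripper is mounted at the origin on the work surface. World frame = base frame: x ahead of the robot, y to its left, z up, the work surface at z = 0. Lengths are in m, angles in rad, forces in N, time in s.
With the tool pointing down it reaches from about 0.425 to 0.925 m from the base axis. Payload 6.8 kg.
Tool frame: the origin (TCP) lies at the very end of the fingers, on their centre line; the grasp point (between the pads) lies 19 mm behind it; z points along the fingers, y is the line along which they close (so a half turn about z gives the same grasp; the last joint's range is limited). The gripper opens to 85 mm and grips with 20 to 120 N. Pads are 22 mm wide; open, the fingers measure 114 mm over their backs; the gripper's body (76 mm by 85 mm) begins 54 mm behind the grasp point. The pads swing forward as they close: fully open they stand 13 mm farther back than shut.
Start: joints at [-1.409, 0.477, 0.022, 1.555, -0.011, 1.109, -0.083], TCP at [0.18, 0.651, 0.231] pointing down, gripper open.
Joint ranges: [-2.96, 2.96], [-0.34, 2.1], [-1.41, 1.46], [0.24, 2.44], [-1.37, 4.51], [0.17, 1.92], [-2.96, 2.96]. Speed limits (rad/s): [2.39, 2.39, 3.14, 3.14, 3.14, 3.14, 3.14].

INTERFACE

Orientations are given as a unit quaternion [w, x, y, z].
In Python, from station import * gives the robot as it stands.
- The arm moves only by the tool jog_arm, never from a script. Its argument "moves" is one flat list of numbers, 7 for each row, row after row: the shift along the tool's x, y, z normalised to -1 to 1, where 1 is 20 mm, then the turn, a rotation vector about the tool's x, y, z normalised to -1 to 1, where 1 is 4 degrees, then the opening, from 0 (shut) to 1 (fully open). In form: [x, y, z, rx, ry, rz, claw, x, y, z, rx, ry, rz, claw, ...]. A call has exactly 8 rows; each row shifts and turns the commanded pose from where the row before left it, along the tool's axes as they then stand; what a row does not reach is not made up. A row lasts 1/12 s, in which the tool goes at most 41.7 mm and 7.16 degrees, less where a joint would pass 70% of its speed; a pose out of reach is approached as far as the arm can. A call with a number of a shift or a turn outside -1 to 1 is refused whole. A call with a gripper value outside its range is refused whole. The fingers move at their own pace and stop on an object; "grip_force" is the grip in N (left out, the last holds). Time passes only in rows, so rows that do not move let the fingers close, or fill a call up. It gives the time, the measured TCP pose, the force, the opening and the grip force at its end, in the units of the state.
- get_obs(): the state, without advancing time (a new reading comes with each control period).
- read_camera(name): name is "scene" or "top" or "wrist"; returns a dict with "color" (480x640x3 uint8, blue, green, red), "fx", "fy", "cx", "cy" (pixels), "k1" (the pictures are not rectified: a ray, as slopes to the right and down, at radius r is drawn at 1 + k1 r^2 times it, then the intrinsics apply), "rvec" (rotation vector, rad) and "tvec" (3), from world to camera coordinates, as OpenCV has them. Camera axes: x right, y down, z forward; pixel columns grow to the right and rows downward; lengths in m; the calibration is good to about 2 mm. A picture is of the moment at which its call begins. There is no depth.
- hand_in(): hands the job in; it is judged then, once.
The state is a dict: "t": time; "q": joint angles; "joint_vel": joint speeds; "joint_torque": joint torques, N m; "eef_pos": TCP position; "tool_rot": TCP orientation; "contact_force": force on the tool from outside, world axes, zero at the start; "torque": the same for the moment, N m; "gripper_width": opening from 0.0 (shut) to 1.0 (fully open); "grasp_force": force on a finger pad.
Only numpy, scipy, OpenCV 4.12 (cv2) and the standard library are available. Lean on these libraries where they do the work, as an engineer would, in place of code of your own. Each camera call takes 0.05 s, during which the arm holds its last target. There are 200 camera calls.

## Working session

There is one attempt and no reset: what is moved stays moved. The work goes in short steps, Python scripts to look and compute and a tool call to move; the robot and the scene stay as the last step left them, time stands still between calls to the robot, and variables do not carry over. Pictures are saved under pics/ and viewed, at most 10 in all, crops included, and the job is handed in when it is done.

Besides the shell and the picture viewer there is one more tool, called after ">>>" in YAML: its name, and indented under it one key for each argument. jog_arm: Moves the arm, as the interface text tells. Scaled input: -1 to 1 covers 20 mm each way for a shift and 4 degrees each way for a turn. Its arguments: {"type":"object","properties":{"moves":{"type":"array"},"grip_force":{"type":"number"}},"required":["moves"]}

```bash
mkdir -p pics
cat > h.py <<'E'
from station import *
import numpy as np, cv2
def shot(n,f):
    c=read_camera(n); cv2.imwrite('pics/'+f,c['color']); return c
def ray(c,u,v):
    K=np.array([[c['fx'],0,c['cx']],[0,c['fy'],c['cy']],[0,0,1.]])
    p=cv2.undistortPoints(np.array([[[u,v]]],float),K,np.array([c['k1'],0,0,0,0.]))[0,0]
    R=cv2.Rodrigues(np.array(c['rvec'],float))[0]; t=np.array(c['tvec'],float).ravel()
    return -R.T@t, R.T@np.array([p[0],p[1],1])
def atz(c,u,v,z):
    o,d=ray(c,u,v); return o+d*(z-o[2])/d[2]
def proj(c,P):
    K=np.array([[c['fx'],0,c['cx']],[0,c['fy'],c['cy']],[0,0,1.]])
    return cv2.projectPoints(np.array(P,float).reshape(-1,3),np.array(c['rvec'],float),np.array(c['tvec'],float),K,np.array([c['k1'],0,0,0,0.]))[0][:,0]
E
python3 - <<'E'
from h import *
for n in('top','scene'): shot(n,n+'1.png')
o=get_obs(); print(o)
E
```

```text
{'t': 0.1, 'q': array([-1.40909647,  0.47769806,  0.02234045,  1.55634645, -0.01151207,
        1.10927989, -0.08306644]), 'joint_vel': array([ 4.49828270e-04, -3.05292468e-04, -3.63084201e-04, -1.49591590e-03,
        1.06234297e-03, -2.74788179e-05,  8.02208770e-05]), 'joint_torque': array([ 4.80298069e-03, -5.97763002e+01,  1.61371417e+00, -2.81950647e+01,
        1.27968934e-02,  5.09375022e-03, -6.95450822e-06]), 'eef_pos': array([0.17977881, 0.65007427, 0.23043846]), 'tool_rot': array([-5.61673534e-05,  1.34466220e-01,  9.90917854e-01, -7.99928812e-04]), 'contact_force': array([-0.05851581, -0.22352417,  0.32933014]), 'torque': array([ 0.05278409, -0.03421   ,  0.0189483 ]), 'grasp_force': 0.0, 'gripper_width': 1.0000823514512729}
```

View pics/top1.png

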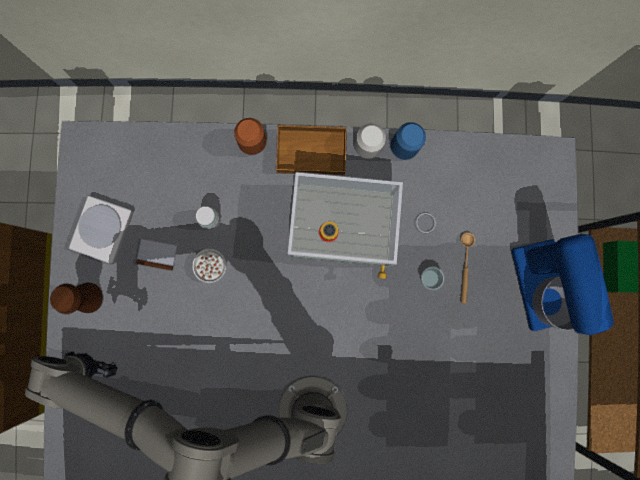

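View pics/scene1.png

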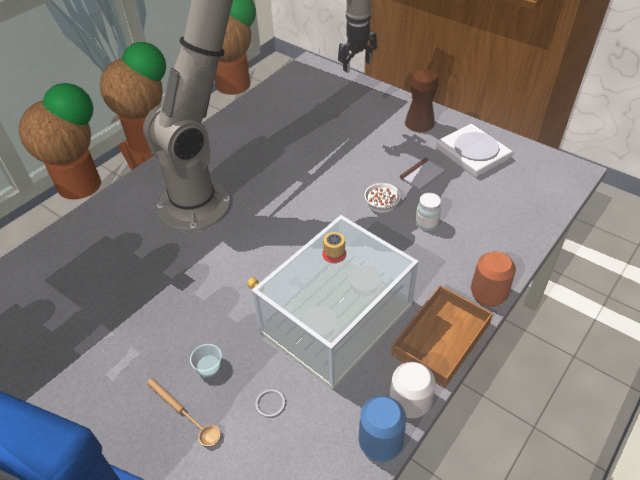

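The top view shows the collar at about (329,231) on the cabinet roof and the arm off to the left at y≈+0.65. The scene view shows the collar at about (334,243). Next I'll get its centre more precisely.

Run:
```python
from h import *
t=read_camera('top');s=read_camera('scene')
a=cv2.resize(t['color'][205:260,285:375],None,fx=6,fy=6,interpolation=cv2.INTER_CUBIC)
b=cv2.resize(s['color'][215:275,300:370],None,fx=6,fy=6,interpolation=cv2.INTER_CUBIC)
h=max(a.shape[0],b.shape[0]);im=np.zeros((h,a.shape[1]+b.shape[1],3),np.uint8)
im[:a.shape[0],:a.shape[1]]=a; im[:b.shape[0],a.shape[1]:]=b
im=cv2.resize(im,None,fx=800/im.shape[1],fy=800/im.shape[1]);print(im.shape,800/960*6)
cv2.imwrite('pics/c1.png',im)
# roof corners
for uv in[(329.5,230)]: print(atz(t,*uv,.246))
for uv in[(334,239)]: print(atz(s,*uv,.246))
for uv in((294.5,173.5),(403,182),(396.5,263.5),(289.5,254.5)):print(atz(t,*uv,.19))
```

```text
(300, 800, 3) 5.0
[ 0.59579269 -0.03068298  0.246     ]
[ 0.59421058 -0.02948702  0.246     ]
[0.77813144 0.08133198 0.19      ]
[ 0.76210675 -0.26232832  0.19      ]
[ 0.50355726 -0.244886    0.19      ]
[0.52221593 0.0889885  0.19      ]
```

View pics/c1.png

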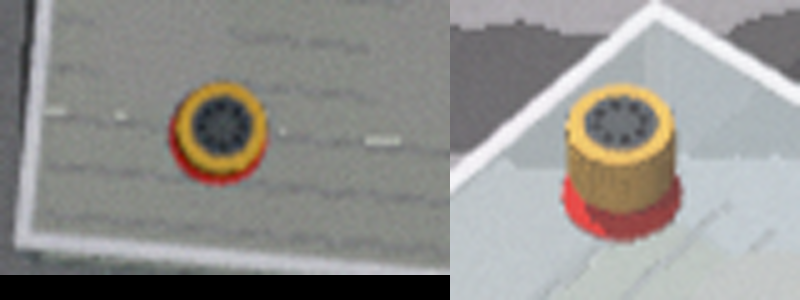

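The crop shows the collar's dark disc centred at about (329.4,230.4) in the top view and (334.2,239.8) in the scene view, which puts it near (0.594,-0.030). I'll lift and go there.

>>> jog_arm:
  moves: [-1, -0.94, -1, 0, 0, 0, 1, -1, -0.94, -1, 0, 0, 0, 1, -1, -0.94, -1, 0, 0, 0, 1, -1, -0.94, -1, 0, 0, 0, 1, -1, -0.94, 0, 0, 0, 0, 1, -1, -0.94, 0, 0, 0, 0, 1, -1, -0.94, 0, 0, 0, 0, 1, -1, -0.94, 0, 0, 0, 0, 1]
  grip_force: 30

```text
t: 0.87
eef_pos: [0.2945, 0.4617, 0.3114]
tool_rot: [-0.0, 0.134, 0.991, 0.0]
contact_force: [1.6, -0.6, -0.4]
gripper_width: 0.999
grasp_force: 0.0
```

>>> jog_arm:
  moves: [-1, -0.94, 0, 0, 0, 0, 1, -1, -0.94, 0, 0, 0, 0, 1, -1, -0.94, 0, 0, 0, 0, 1, -1, -0.94, 0, 0, 0, 0, 1, -1, -0.94, 0, 0, 0, 0, 1, -1, -0.94, 0, 0, 0, 0, 1, -1, -0.94, 0, 0, 0, 0, 1, -1, -0.94, 0, 0, 0, 0, 1]

```text
t: 1.53
eef_pos: [0.4086, 0.274, 0.3113]
tool_rot: [-0.0, 0.134, 0.991, 0.0]
contact_force: [0.1, -0.0, -0.3]
gripper_width: 1.001
grasp_force: 0.0
```

>>> jog_arm:
  moves: [-1, -0.94, 0, 0, 0, 0, 1, -1, -0.94, 0, 0, 0, 0, 1, -1, -0.94, 0, 0, 0, 0, 1, -1, -0.94, 0, 0, 0, 0, 1, -1, -0.94, 0, 0, 0, 0, 1, -1, -0.94, 0, 0, 0, 0, 1, -1, -0.94, 0, 0, 0, 0, 1, -0.5, -0.5, 0, 0, 0, 0, 1]

```text
t: 2.2
eef_pos: [0.5162, 0.0954, 0.3114]
tool_rot: [0.0, 0.136, 0.991, -0.0]
contact_force: [0.3, 0.3, 0.5]
gripper_width: 1.0
grasp_force: 0.0
```

>>> jog_arm:
  moves: [-0.9, -0.8, 0, 0, 0, 0, 1, -0.9, -0.8, 0, 0, 0, 0, 1, -0.9, -0.8, 0, 0, 0, 0, 1, -0.9, -0.8, 0, 0, 0, 0, 1, -0.9, -0.8, 0, 0, 0, 0, 1, -0.6, -0.6, 0, 0, 0, 0, 1, 0, 0, 0, 0, 0, 0, 1, 0, 0, 0, 0, 0, 0, 1]

```text
t: 2.87
eef_pos: [0.5887, -0.0178, 0.311]
tool_rot: [-0.0, 0.136, 0.991, -0.0]
contact_force: [-0.9, 0.7, -0.1]
gripper_width: 1.003
grasp_force: 0.0
```

Run:
```python
from h import *
from scipy.spatial.transform import Rotation as Ro
t=read_camera('top');s=read_camera('scene')
print(atz(t,328.9,229.9,.246),atz(s,333.7,239.3,.246))
w=shot('wrist','w1.png');o=get_obs();print(o['q'],o['eef_pos'],o['tool_rot'],o['contact_force'])
print(proj(w,[.594,-.03,.246]))
a=o['tool_rot'];print(Ro.from_quat([*a[1:],a[0]]).as_matrix())
```

```text
[ 0.59604193 -0.02887112  0.246     ] [ 0.59422104 -0.03075267  0.246     ]
[-0.47140754  0.28564301  0.49557582  1.69636484 -0.14521168  1.19655533
  1.363252  ] [ 0.58837778 -0.01557507  0.31112945] [-3.04300299e-04  1.33643009e-01  9.91029442e-01  3.13083630e-04] [0.26789588 0.43391361 0.14963575]
[[302.88790627 275.01632443]]
[[-9.64278907e-01  2.64888504e-01 -5.19458235e-04]
 [ 2.64888123e-01  9.64278896e-01  7.01885405e-04]
 [ 6.86823988e-04  5.39214974e-04 -9.99999619e-01]]
```

View pics/w1.png

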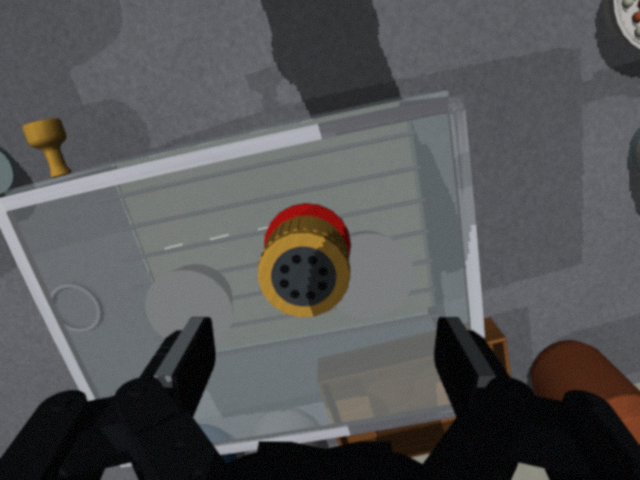

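The wrist view shows the collar's top disc centred at (304,275). A collar at (0.594,-0.030) projects to (303,275), so the estimate agrees. I'll centre over it and come part-way down, adding a small turn to learn its sign.

>>> jog_arm:
  moves: [-0.48, -0.62, 0, 0, 0, 0, 1, 0, 0, 0.5, 0, 0, 1, 1, 0, 0, 0.5, 0, 0, 1, 1, 0, 0, 0.5, 0, 0, 0, 1, 0, 0, 0.5, 0, 0, 0, 1, 0, 0, 0, 0, 0, 0, 1, 0, 0, 0, 0, 0, 0, 1, 0, 0, 0, 0, 0, 0, 1]

```text
t: 3.68
eef_pos: [0.5949, -0.0312, 0.2716]
tool_rot: [0.0, 0.203, 0.979, 0.0]
contact_force: [-0.3, 0.4, 0.0]
gripper_width: 0.997
grasp_force: 0.0
```

Run:
```python
from h import *
from scipy.spatial.transform import Rotation as Ro
w=read_camera('wrist');o=get_obs();print(o['q'],o['eef_pos'],o['contact_force'])
a=o['tool_rot'];R=Ro.from_quat([*a[1:],a[0]]).as_matrix();print(R)
print(R.T@(np.array([.5945,-.03,.212])-o['eef_pos'])/.02)
```

```text
[-0.45430365  0.33474285  0.51859767  1.7326485  -0.1820484   1.12110075
  1.28197201] [ 0.59507724 -0.03135783  0.27191897] [-1.12881335 -0.74047714  0.44335549]
[[-9.17684375e-01  3.97308897e-01  1.01377500e-03]
 [ 3.97309253e-01  9.17684766e-01  1.69137004e-04]
 [-8.63126233e-04  5.57996572e-04 -9.99999472e-01]]
[0.05604593 0.0491644  2.99592933]
```

>>> jog_arm:
  moves: [0.05, 0.05, 0.5, 0, 0, 0, 1, 0, 0, 0.5, 0, 0, 0, 1, 0, 0, 0.5, 0, 0, 0, 1, 0, 0, 0.5, 0, 0, 0, 1, 0, 0, 0.5, 0, 0, 0, 1, 0, 0, 0.5, 0, 0, 0, 1, 0, 0, 0, 0, 0, 0, 1, 0, 0, 0, 0, 0, 0, 1]

```text
t: 4.4
eef_pos: [0.5938, -0.0302, 0.2105]
tool_rot: [-0.001, 0.203, 0.979, -0.0]
contact_force: [-0.2, 1.0, 0.2]
gripper_width: 1.0
grasp_force: 0.0
```

>>> jog_arm:
  moves: [0, 0, 0, 0, 0, 0, 0.5, 0, 0, 0, 0, 0, 0, 0.5, 0, 0, 0, 0, 0, 0, 0.5, 0, 0, 0, 0, 0, 0, 0.5, 0, 0, 0, 0, 0, 0, 0.5, 0, 0, 0, 0, 0, 0, 0.5, 0, 0, 0, 0, 0, 0, 0.5, 0, 0, 0, 0, 0, 0, 0.5]
  grip_force: 30

```text
t: 5.07
eef_pos: [0.5947, -0.0302, 0.2121]
tool_rot: [0.001, 0.203, 0.979, 0.0]
contact_force: [-0.2, -0.3, 6.3]
gripper_width: 0.607
grasp_force: 31.0
```

Run:
```python
from h import *
o=get_obs();print(o['eef_pos'],o['contact_force'],o['torque'],o['gripper_width'],o['grasp_force'])
s=read_camera('scene');cv2.imwrite('pics/s2.png',cv2.resize(s['color'][180:300,260:420],None,fx=4,fy=4,interpolation=cv2.INTER_CUBIC))
```

```text
[ 0.59469238 -0.03022462  0.21209172] [-0.17660172 -0.33946189  6.26826015] [-0.10175195  0.24626095  0.00052621] 0.6074591540579026 30.985625841358342
```

View pics/s2.png

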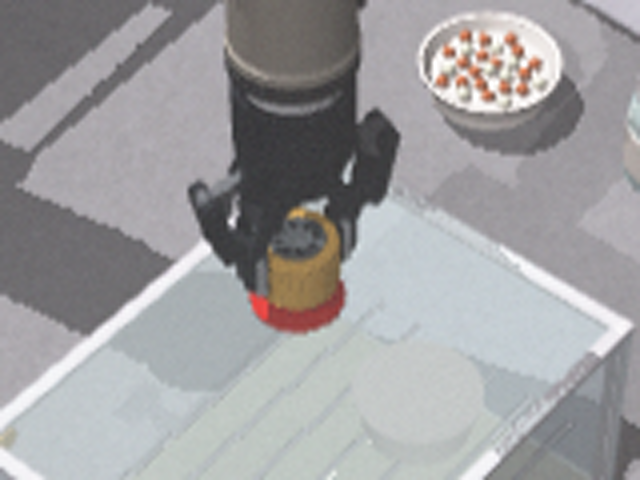

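The view shows the pads holding the collar on both sides at about (300,265), level, with 31 N grip and a light 6 N downward preload. Now I'll turn it.

>>> jog_arm:
  moves: [0, 0, 0, 0, 0, 1, 0.5, 0, 0, 0, 0, 0, 1, 0.5, 0, 0, 0, 0, 0, 1, 0.5, 0, 0, 0, 0, 0, 1, 0.5, 0, 0, 0, 0, 0, 1, 0.5, 0, 0, 0, 0, 0, 0, 0.5, 0, 0, 0, 0, 0, 0, 0.5, 0, 0, 0, 0, 0, 0, 0.5]

```text
t: 5.78
eef_pos: [0.5947, -0.0301, 0.2118]
tool_rot: [0.001, 0.369, 0.929, 0.0]
contact_force: [0.5, -0.2, 4.8]
gripper_width: 0.612
grasp_force: 31.0
```

```bash
cat > st.py <<'E'
from h import *
o=get_obs();r=o['tool_rot']
print(o['eef_pos'].round(4),o['contact_force'].round(1),o['torque'].round(2),'yaw',round(np.degrees(2*np.arctan2(r[1],r[2])),1),o['q'][6],o['grasp_force'])
E
python3 st.py
```

```text
[ 0.5947 -0.0301  0.2118] [ 0.5 -0.2  4.8] [-0.06 -0.18 -0.05] yaw 43.4 1.0008419664702186 31.03689143074007
```

>>> jog_arm:
  moves: [0, 0, 0.05, 0, 0, 1, 0.5, 0, 0, 0, 0, 0, 1, 0.5, 0, 0, 0, 0, 0, 0, 0.5, 0, 0, 0, 0, 0, 0, 0.5, 0, 0, 0, 0, 0, 0, 0.5, 0, 0, 0, 0, 0, 0, 0.5, 0, 0, 0, 0, 0, 0, 0.5, 0, 0, 0, 0, 0, 0, 0.5]

```text
t: 6.45
eef_pos: [0.5941, -0.0302, 0.2102]
tool_rot: [-0.0, 0.434, 0.901, 0.0]
contact_force: [0.8, 0.2, -1.5]
gripper_width: 0.611
grasp_force: 31.6
```

The force fell and the tool sank, so this may be the drop. I'll test by pushing straight down a little.

>>> jog_arm:
  moves: [0, 0, 0.1, 0, 0, 0, 0.5, 0, 0, 0, 0, 0, 0, 0.5, 0, 0, 0, 0, 0, 0, 0.5, 0, 0, 0, 0, 0, 0, 0.5, 0, 0, 0, 0, 0, 0, 0.5, 0, 0, 0, 0, 0, 0, 0.5, 0, 0, 0, 0, 0, 0, 0.5, 0, 0, 0, 0, 0, 0, 0.5]

```text
t: 7.12
eef_pos: [0.5942, -0.0301, 0.2083]
tool_rot: [0.0, 0.434, 0.901, 0.0]
contact_force: [0.2, -0.5, -2.0]
gripper_width: 0.615
grasp_force: 31.6
```

```bash
python3 st.py
```

```text
[ 0.5942 -0.0301  0.2083] [ 0.2 -0.5 -2. ] [0.01 0.02 0.02] yaw 51.5 0.8777877046783943 31.59134152725528
```

It sinks freely carrying only its own weight, so the keyways have dropped. I'll firm up the grip and push down.

>>> jog_arm:
  moves: [0, 0, 0, 0, 0, 0, 0.5, 0, 0, 0, 0, 0, 0, 0.5, 0, 0, 0.1, 0, 0, 0, 0.5, 0, 0, 0.1, 0, 0, 0, 0.5, 0, 0, 0.1, 0, 0, 0, 0.5, 0, 0, 0.1, 0, 0, 0, 0.5, 0, 0, 0, 0, 0, 0, 0.5, 0, 0, 0, 0, 0, 0, 0.5]
  grip_force: 60

```text
t: 7.78
eef_pos: [0.5944, -0.0301, 0.2008]
tool_rot: [0.0, 0.434, 0.901, 0.0]
contact_force: [-2.3, 1.0, 5.8]
gripper_width: 0.609
grasp_force: 63.6
```

```bash
python3 st.py
```

```text
[ 0.5944 -0.0301  0.2008] [-2.3  1.   5.8] [0.1  0.5  0.03] yaw 51.5 0.8834695722367425 63.55537107330747
```

>>> jog_arm:
  moves: [0, 0, 0.05, 0, 0, 0, 0.5, 0, 0, 0.05, 0, 0, 0, 0.5, 0, 0, 0.05, 0, 0, 0, 0.5, 0, 0, 0, 0, 0, 0, 0.5, 0, 0, 0, 0, 0, 0, 0.5, 0, 0, 0, 0, 0, 0, 0.5, 0, 0, 0, 0, 0, 0, 0.5, 0, 0, 0, 0, 0, 0, 0.5]

```text
t: 8.45
eef_pos: [0.5944, -0.0301, 0.1984]
tool_rot: [0.0, 0.434, 0.901, 0.0]
contact_force: [-3.8, 0.9, 10.3]
gripper_width: 0.608
grasp_force: 64.2
```

```bash
python3 st.py
```

```text
[ 0.5944 -0.0301  0.1984] [-3.8  0.9 10.3] [0.15 0.87 0.06] yaw 51.5 0.8855537205796218 64.19935134588741
```

>>> jog_arm:
  moves: [0, 0, 0.05, 0, 0, 0, 0.5, 0, 0, 0, 0, 0, 0, 0.5, 0, 0, 0, 0, 0, 0, 0.5, 0, 0, 0, 0, 0, 0, 0.5, 0, 0, 0, 0, 0, 0, 0.5, 0, 0, 0, 0, 0, 0, 0.5, 0, 0, 0, 0, 0, 0, 0.5, 0, 0, 0, 0, 0, 0, 0.5]

```text
t: 9.12
eef_pos: [0.5944, -0.0302, 0.1983]
tool_rot: [0.0, 0.434, 0.901, 0.001]
contact_force: [-7.7, 1.7, 17.8]
gripper_width: 0.606
grasp_force: 65.0
```

>>> jog_arm:
  moves: [0, 0, 0.05, 0, 0, 0, 0.5, 0, 0, 0, 0, 0, 0, 0.5, 0, 0, 0, 0, 0, 0, 0.5, 0, 0, 0, 0, 0, 0, 0.5, 0, 0, 0, 0, 0, 0, 0.5, 0, 0, 0, 0, 0, 0, 0.5, 0, 0, 0, 0, 0, 0, 0.5, 0, 0, 0, 0, 0, 0, 0.5]

```text
t: 9.78
eef_pos: [0.5944, -0.0301, 0.1983]
tool_rot: [-0.0, 0.434, 0.901, 0.001]
contact_force: [-9.9, 1.6, 26.2]
gripper_width: 0.61
grasp_force: 65.9
```

```bash
python3 st.py;python3 - <<'E'
from h import *
s=read_camera('scene');cv2.imwrite('pics/s3.png',cv2.resize(s['color'][200:280,290:390],None,fx=6,fy=6,interpolation=cv2.INTER_CUBIC))
E
```

```text
[ 0.5944 -0.0301  0.1983] [-9.9  1.6 26.2] [0.24 2.39 0.03] yaw 51.5 0.887008689009464 65.9324225911405
```

View pics/s3.png

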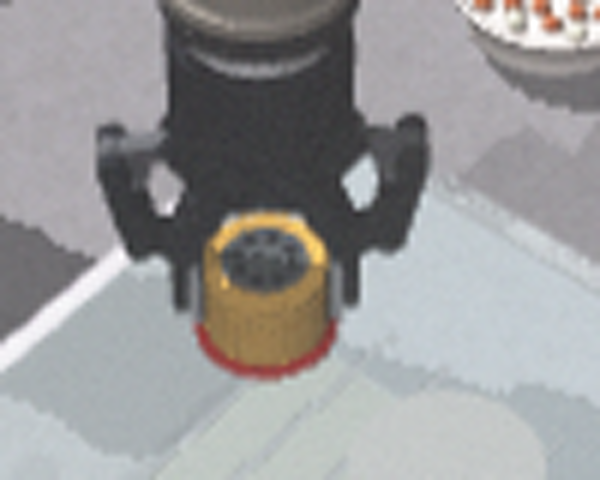

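The view shows the collar's rim seated on the red flange at (265,370), with the fingertips at (180,305) and (350,300) clear of the roof. The hard stop at z=0.1983 is about 14 mm below the start, so it is home. I'll ease the push slightly and check it holds.

>>> jog_arm:
  moves: [0, 0, -0.05, 0, 0, 0, 0.5, 0, 0, 0, 0, 0, 0, 0.5, 0, 0, 0, 0, 0, 0, 0.5, 0, 0, 0, 0, 0, 0, 0.5, 0, 0, 0, 0, 0, 0, 0.5, 0, 0, 0, 0, 0, 0, 0.5, 0, 0, 0, 0, 0, 0, 0.5, 0, 0, 0, 0, 0, 0, 0.5]

```text
t: 10.5
eef_pos: [0.5945, -0.0301, 0.1983]
tool_rot: [0.0, 0.434, 0.901, 0.001]
contact_force: [-6.9, 0.7, 17.5]
gripper_width: 0.61
grasp_force: 65.0
```

```bash
python3 -c "
import st
z=st.o['eef_pos'][2]; f=st.o['contact_force'][2]
if z<.1986 and f>13: print(st.hand_in())"
```

```text
[ 0.5945 -0.0301  0.1983] [-6.9  0.7 17.5] [ 0.2   1.57 -0.03] yaw 51.5 0.8862959827414078 65.04595593432896
the job is handed in; nothing more can be done
None
```

The collar dropped over the pins after about 28° of turn; I pushed it about 14 mm down to a hard stop on the flange and handed in with the arm still holding it there at about 17 N, ready for the clip.

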